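Free the stuck screen clamp, reseat the printing screen, nip it up snug

ROBOT

A 7-joint arm with a two-finger parallel gripper is mounted at the origin on the work surface. World frame = base frame: x ahead of the robot, y to its left, z up, the work surface at z = 0. Lengths are in m, angles in rad, forces in N, time in s.
With the tool pointing down it reaches from about 0.4 to 0.85 m from the base axis. Payload 10.4 kg.
Tool frame: the origin (TCP) lies at the very end of the fingers, on their centre line; the grasp point (between the pads) lies 19 mm behind it (r.pinch_z is the distance from the TCP to the grasp point, in m); z points along the fingers, y is the line along which they close (so a half turn about z gives the same grasp; the last joint's range is limited). The gripper opens to 87 mm and grips with 3 to 60 N. Pads are 19 mm wide; open, the fingers measure 117 mm over their backs; the gripper's body (75 mm by 190 mm) begins 51 mm behind the grasp point.
Start: joints at [1.265, 0.332, -0.065, 1.46, 0.022, 1.35, -0.088], TCP at [0.174, -0.6, 0.223] pointing down, gripper open.
Joint ranges: [-2.6, 2.6], [-0.5, 2.12], [-1.47, 1.34], [0.16, 2.42], [-1.27, 4.41], [0.06, 2.06], [-2.6, 2.6]. Speed limits (rad/s): [2.22, 2.22, 2.79, 2.79, 3.14, 3.14, 3.14].

INTERFACE

Orientations are given as a unit quaternion [x, y, z, w].
In Python, from bench import sensors, vision, r gives the robot as it stands.
- The arm moves only by the shell command python3 -m crank 'ROWS' [OPENING] [FORCE]. ROWS is JSON, a list of rows, each a list of 2 entries, a list of its own where there are three numbers: the shift along the tool's x, y, z normalised to -1 to 1, where 1 is 3 cm, then the turn about the tool's z normalised to -1 to 1, where 1 is 8 degrees. A call has 1 to 12 rows; each row shifts and turns the commanded pose from where the row before left it, along the tool's axes as they then stand; what a row does not reach is not made up. A row lasts 1/8 s, in which the tool goes at most 62.5 mm and 10.7 degrees, less where a joint would pass 70% of its speed; a pose out of reach is approached as far as the arm can. A call with a number of a shift or a turn outside -1 to 1 is refused whole. A call with a gripper value outside its range is refused whole. OPENING is the opening, from 0 (shut) to 1 (fully open), set as the call begins (- or left out, the last holds). The fingers move at their own pace and stop on an object; FORCE is the grip in N (left out, the last holds). Time passes only in rows, so rows that do not move let the fingers close. It gives the time, the measured TCP pose, the force, the opening and the grip force at its end, in the units of the state.
- sensors.read_state(): the state, without advancing time (a new reading comes with each control period).
- vision.camera(name): name is "scene" or "top"; returns the picture (420x560x3 uint8, red, green, blue); there is no depth.
- vision.camera_model(name): a dict with "vertical_fov" (degrees; the focal length in pixels is half the picture's height over the tangent of half this angle, whatever the lens; pixels are square), "cx", "cy" (the principal point, pixels), "dist" ([k1, k2, p1, p2, k3] as OpenCV has them; the pictures are not rectified), "camera_from_world" (4x4, takes a point from world to camera coordinates). Camera axes: x right, y down, z forward; pixel columns grow to the right and rows downward; lengths in m; the calibration is good to about 2 mm. A picture is of the moment at which its call begins. camera_model takes no time and is no camera call.
- r.close_job(): hands the job in; it is judged then, once.
The state is a dict: "time": time; "joint_positions": joint angles; "joint_vel": joint speeds; "joint_torque": joint torques, N m; "ee_pos": TCP position; "eef_rot": TCP orientation; "ft_force": force on the tool from outside, world axes, zero at the start; "torque": the same for the moment, N m; "width": finger opening in m; "grip_force": force on a finger pad.
Only numpy, scipy, OpenCV 4.12 (cv2) and the standard library are available. Lean on these libraries where they do the work, as an engineer would, in place of code of your own. Each camera call takes 0.05 s, during which the arm holds its last target. There are 200 camera calls.

TASK

The printing screen has crept out of its bench clamp, whose red wing knob was over-tightened and is now stuck with dried ink. Break the knob loose and back it off until the clamp's foot lets go of the frame, gently slide the screen fully home and square against the clamp's back stop without ramming it, then nip the knob up again just snug, so that the foot holds the frame but far less hard than before, and let go. Leave the ink tubs, squeegee and palette knife where they lie.

Things in the scene. Friction and masses are not known exactly. Their poses are not given: they have to be found in the camera images.
- knob_grip (a point): Red wing knob of the clamp screw: an upright flat bar 60 mm long (x axis), 16 mm thick (y axis), 28 mm tall. The point is on the vertical turning axis at the bar's mid-height, as found 97 mm above the table; the top of its 32 mm wide hub is 14 mm below the point, the clamp's nut boss 23 mm below. Grip the 16 mm from above, firmly (60 N): breaking loose takes 0.4 to 0.9 N m; the ink gives way for good within 0.3 rad
- wing (a joint): Turn of the knob in rad: 0 as found (over-tight), growing as it loosens, counter-clockwise from above; knob and screw rise about 2.7 mm per rad. The foot lets go somewhere between 0.7 and 1.4 rad (1.45 always frees it; hidden, it differs each time), then it turns with 0.05 N m. Tightening (clockwise), torque stays low until the foot meets the frame, then climbs by some 0.6 N m per rad
- foot: Round rubber-faced foot, 30 mm across, on the screw's lower end; presses on the screen's back rail, 24 mm in front of the stop. Once it touches, each 0.1 rad of tightening adds 4 to 5 N; snug is 10 to 18 N (as found 28 N or more): turning on takes 0.2 to 0.3 N m, and a hand resting after small steps of 0.05 rad feels about 0.1 N m more than when it ran free. Origin: on the axis, 40 mm below its face
- back_stop: Steel back stop inside the clamp's jaw, 150 mm wide, 28 mm tall, an upright flat face. The origin is in the middle of the face's lower edge; its y axis points horizontally into the stop (the way the screen is to be pushed), its x axis runs along the face
- screen: Printing screen: aluminium frame 220 mm (x) by 210 mm (y), 25 mm tall, rails 36 mm wide, green mesh in the opening, 0.55 kg. Origin: centre of its underside, 14 to 16 mm above the table; +y points into the clamp. It lies loose on a thin jaw plate and two pads on the white print board (12 mm thick). As found it is 6 to 13 mm short of the stop and a little askew; unclamped it slides with 3 to 5 N
- back_edge (a point): Middle of the screen's back outer face (the one that goes against the back stop), half-way up the rail; same axes as the screen
- front_edge (a point): Middle of the screen's front outer face, half-way up the rail, 210 mm from the back edge; the face to push. The white board below runs on for 70 mm or more in front of it
- ink_teal: Teal ink tub with white lid, 56 mm wide, 54 mm tall, standing on the print board on the side away from the clamp; origin at its base; to be left alone
- ink_coral: Coral ink tub with white lid, 56 mm wide, 54 mm tall; origin at its base; to be left alone
- squeegee: Squeegee lying flat, wooden handle with a green blade, 200 by 56 mm, 24 mm tall; to be left alone
- palette_knife: Palette knife with wooden handle lying flat, 250 mm long; to be left alone

How it is judged:
On the way, in this order (a step that is already met when the one before it is completed fails the run):
1. the knob is broken loose and backed off until the foot no longer presses on the frame (value of joint wing above 0.4 rad and contact force between foot and screen below 0.5 N), for 0.2 s.
2. with the clamp loose, the screen is slid home: its back edge within 2 mm of the stop and square to it (y of back_edge in the frame of back_stop above -0.002 m and angle between the y axis of screen and the y axis of back_stop, either way round below 0.02 rad), for 0.2 s.
At the end, for the whole second after the job is handed in: The screen lies still with its back edge within 2 mm of the back stop and square to it within 0.02 rad, and the clamp foot presses on it with 7 to 22 N (snug, not over-tight as it was found) (all of step 2 and contact force between foot and screen between 7 and 22 N and linear speed of screen below 0.01 m/s); the robot touches nothing.
It fails at once if the screen is rammed against the back stop with more than 40 N (contact force between screen and back_stop above 40 N).
It fails at once if the clamp is tightened even harder than it was found (foot force over 85 N) (contact force between foot and screen above 85 N).
It fails at once if an ink tub, the squeegee or the palette knife is moved by more than 15 mm (distance of any of ink_teal, ink_coral, squeegee, palette_knife from where it was at the start of the episode above 0.015 m).
It also fails if it takes over 72 s, if anything falls off the work surface, if the arm or the gripper's body presses on something with over 40 N, if the wrist force passes 120 N, or if a joint passes its speed limit or range.

## Working session

There is one attempt and no reset: what is moved stays moved. The work goes in short steps, Python scripts to look and compute and a shell command to move; the robot and the scene stay as the last step left them, time stands still between calls to the robot, and variables do not carry over. Pictures are saved under pics/ and viewed, at most 10 in all, crops included, and the job is handed in when it is done.

```bash
ls; mkdir -p pics; python3 - <<'E'
from bench import sensors, vision, r
import cv2,json
for n in("scene","top"):
    im=vision.camera(n); cv2.imwrite(f"pics/{n}0.png",im[:,:,::-1]); print(n,vision.camera_model(n))
print(sensors.read_state(),r.pinch_z)
E
```

```text
pics
scene {'vertical_fov': 54.24642469567656, 'cx': 275.7659912895532, 'cy': 212.55328907880204, 'dist': array([-0.0832099,  0.       ,  0.       ,  0.       ,  0.       ]), 'camera_from_world': array([[ 0.57716516,  0.8166209 ,  0.0032684 , -0.30990398],
       [ 0.46711302, -0.32685442, -0.82156656, -0.18259298],
       [-0.66984014,  0.47570631, -0.57010324,  1.53959933],
       [ 0.        ,  0.        ,  0.        ,  1.        ]])}
top {'vertical_fov': 52.83044784989777, 'cx': 283.7443001854635, 'cy': 203.1285379656566, 'dist': array([-0.08541908,  0.        ,  0.        ,  0.        ,  0.        ]), 'camera_from_world': array([[ 0.01240129, -0.99961904,  0.02465712, -0.02839618],
       [-0.99357236, -0.01509357, -0.11218801,  0.53399575],
       [ 0.11251744, -0.02310735, -0.99338103,  1.21986833],
       [ 0.        ,  0.        ,  0.        ,  1.        ]])}
{'time': 0.1, 'joint_positions': array([ 1.26544199,  0.33279671, -0.06472235,  1.46088391,  0.02158817,
        1.34989182, -0.08850155]), 'joint_vel': array([-0.00164101, -0.00111767,  0.00127615, -0.00361463,  0.00075779,
       -0.00038236,  0.00017628]), 'joint_torque': array([ 1.40968583e-03, -6.24546790e+01,  2.48345488e-02, -3.90724611e+01,
       -6.12821896e-02,  3.65911459e-02,  5.55034717e-05]), 'ee_pos': array([ 0.17428919, -0.59983476,  0.22182833]), 'eef_rot': array([ 9.90020089e-01,  1.40924841e-01, -1.10419870e-04, -6.32851407e-04]), 'ft_force': array([ 0.53410792, -0.46200016,  0.21185609]), 'torque': array([-0.01212999, -0.02036528, -0.00618501]), 'grip_force': 0.0, 'width': 0.08745372652479788} 0.0187
```

View pics/scene0.png

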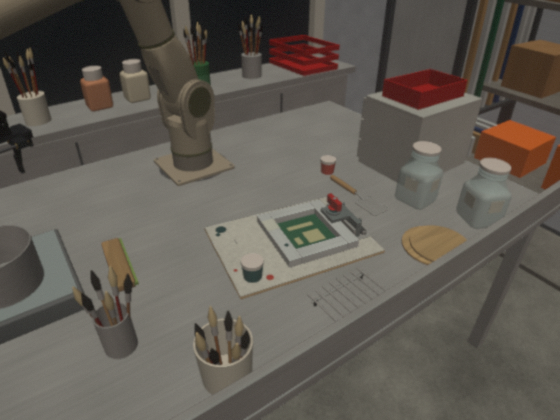

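View pics/top0.png

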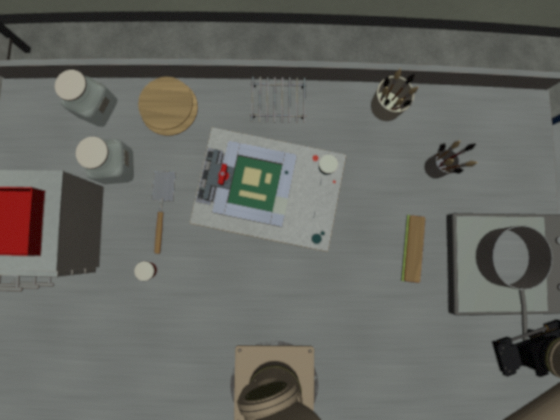

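The scene view shows the board with screen at about (305,232) and the red knob at (334,204). In the top view the knob is at (223,175), the screen is centred at about (257,183), the clamp at (210,175) and the teal tub at (328,163).

```bash
cat > h.py <<'E'
import numpy as np,cv2
from bench import sensors,vision,r
def K(m):
    f=210/np.tan(np.radians(m["vertical_fov"])/2); return np.array([[f,0,m["cx"]],[0,f,m["cy"]],[0,0,1.]])
def ray(n,px):
    m=vision.camera_model(n); T=m["camera_from_world"]; R=T[:3,:3]
    u=cv2.undistortPoints(np.array(px,float).reshape(-1,1,2),K(m),m["dist"]).reshape(-1,2)
    return -R.T@T[:3,3], np.c_[u,np.ones(len(u))]@R
def plane(n,px,z):
    c,d=ray(n,px); return c+d*((z-c[2])/d[:,2])[:,None]
def proj(n,P):
    m=vision.camera_model(n);T=m["camera_from_world"]
    return cv2.projectPoints(np.array(P,float).reshape(-1,1,3),cv2.Rodrigues(T[:3,:3])[0],T[:3,3],K(m),m["dist"])[0].reshape(-1,2)
def red(im,box):
    x0,y0,x1,y1=box; i=im.astype(int); m=((i[...,0]>80)&(i[...,0]>2.2*i[...,1])&(i[...,0]>2.2*i[...,2]))
    k=np.zeros(m.shape,np.uint8);k[y0:y1,x0:x1]=m[y0:y1,x0:x1]; return k
E
python3 - <<'E'
from h import *
t=vision.camera("top");s=vision.camera("scene")
for n,im,b in(("top",t,(210,155,235,195)),("scene",s,(320,185,350,225))):
    k=red(im,b);ys,xs=np.nonzero(k);print(n,len(xs),xs.mean(),ys.mean(),cv2.minAreaRect(np.c_[xs,ys].astype(np.float32)))
    print(plane(n,[[xs.mean(),ys.mean()]],.097))
hsv=cv2.cvtColor(t,cv2.COLOR_RGB2HSV)
print("frame",t[155,240],"mesh",t[200,240],"board",t[215,300], "hsv frame",hsv[155,240],hsv[210,260],hsv[170,288],hsv[215,300])
c=cv2.resize(t[120:260,180:350],None,fx=4.7,fy=4.2 and 4.7*0.9 if 0 else 4.2,interpolation=cv2.INTER_CUBIC)
c=cv2.resize(t[122:258,185:350],None,fx=4.4,fy=4.4,interpolation=cv2.INTER_CUBIC);cv2.imwrite("pics/crop.png",cv2.convertScaleAbs(c[:,:,::-1],alpha=1.3))
c=cv2.resize(s[180:300,200:385],None,fx=4.2,fy=4.2,interpolation=cv2.INTER_CUBIC);cv2.imwrite("pics/crops.png",cv2.convertScaleAbs(c[:,:,::-1],alpha=1.3))
E
```

```text
top 114 223.03508771929825 174.58771929824562 ((223.65000915527344, 174.5500030517578), (9.170605659484863, 19.606122970581055), 18.434947967529297)
[[0.60508133 0.15253573 0.097     ]]
scene 67 334.14925373134326 202.1044776119403 ((334.5, 201.5), (15.0, 11.0), 90.0)
[[0.60525785 0.15247193 0.097     ]]
frame [84 93 92] mesh [48 89 63] board [144 147 142] hsv frame [87 25 93] [ 98  29 140] [107  30 151] [ 48   9 147]
```

View pics/crop.png

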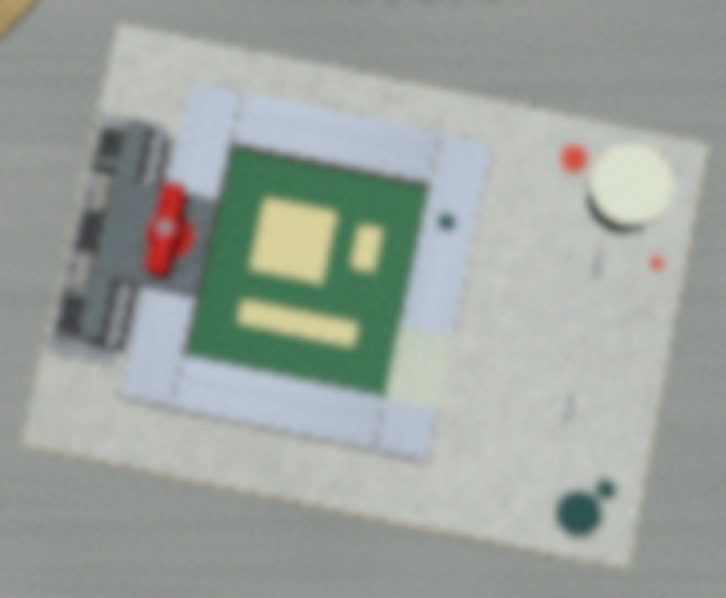

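View pics/crops.png

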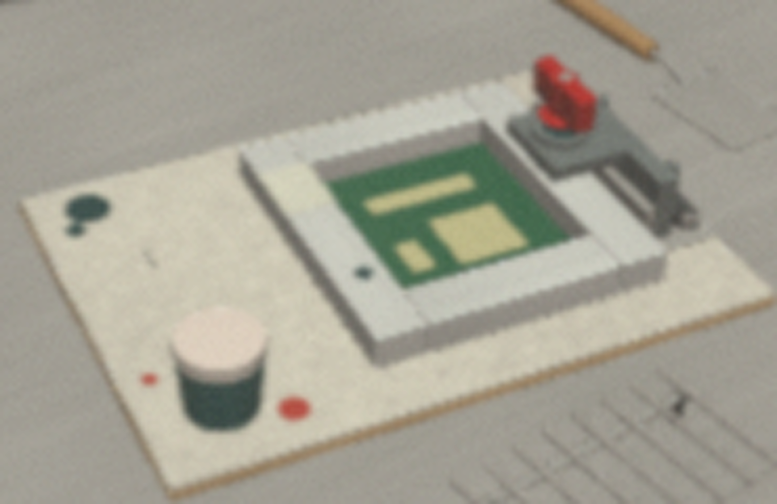

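The top crop shows the bar's top face from (175,187) to (158,272). The frame corners are at (190,85), (490,145), (430,460) and (122,398), and the teal tub's lid at (630,185). The scene crop confirms an upright bar, and that the board is free in front of the screen.

```bash
python3 - <<'E'
from h import *
c=lambda p:np.array(p,float)/4.4+[185,122]
fr=plane("top",c([[190,85],[490,145],[430,460],[122,398]]),.040)
print("frame",fr.round(4)[:,:2].tolist()); 
ang=lambda a,b:np.degrees(np.arctan2(*(a-b)[1::-1]))
print("sides",[np.linalg.norm(fr[i]-fr[i-1]).round(4) for i in range(4)],"back dir",ang(fr[0],fr[3]),"front",ang(fr[1],fr[2]),"sides",ang(fr[0],fr[1]),ang(fr[3],fr[2]))
f=(fr[1]+fr[2])/2;b=(fr[0]+fr[3])/2;print("front mid",f,"back",b)
kb=plane("top",c([[175,187],[158,272]]),.111);print("bar",kb,kb.mean(0),ang(kb[0],kb[1]),np.linalg.norm(kb[0]-kb[1]))
bo=plane("top",c([[118,25],[708,148],[632,568],[22,442]]),.012);print("board",ang(bo[0],bo[3]),ang(bo[1],bo[2]))
print("tub",plane("top",c([[630,183]]),.066))
t=vision.camera("top")
# refined bar: PCA of high-red pixels, top face
k=red(t,(210,155,235,195));ys,xs=np.nonzero(k);g=t[...,0].astype(int)
for y in range(160,192):
  print(y,[int(g[y,x]) for x in range(214,233)] if k[y].any() else "",end="\n" if k[y].any() else "")
E
```

```text
frame [[0.7163, 0.1473], [0.6782, -0.0566], [0.4645, -0.0187], [0.5027, 0.1864]]
sides [np.float64(0.2172), np.float64(0.2075), np.float64(0.2171), np.float64(0.2086)] back dir -10.37011445945398 front -10.059761099089426 sides 79.41330639129555 79.45010999668337
front mid [ 0.57134283 -0.03764977  0.04      ] back [0.60950185 0.16687809 0.04      ]
bar [[0.63120749 0.14683153 0.111     ]
 [0.57648724 0.15593761 0.111     ]] [0.60384736 0.15138457 0.111     ] -9.44809806447741 0.05547275484641519
board -10.766812593259933 -10.330124311639976
tub [[ 0.64828943 -0.14836554  0.066     ]]
160 161 162 163 164 [78, 76, 78, 82, 85, 80, 81, 96, 118, 132, 137, 136, 131, 134, 137, 141, 140, 141, 141]
165 [76, 79, 78, 79, 79, 78, 86, 106, 127, 139, 143, 138, 124, 119, 123, 127, 131, 133, 138]
166 [78, 80, 78, 77, 78, 79, 88, 111, 132, 143, 145, 136, 115, 99, 97, 105, 111, 118, 123]
167 [77, 77, 77, 77, 78, 79, 90, 114, 133, 145, 145, 133, 104, 83, 80, 85, 90, 97, 102]
168 [77, 77, 79, 78, 78, 82, 95, 120, 137, 145, 144, 127, 97, 76, 74, 78, 82, 82, 85]
169 [77, 78, 78, 79, 82, 87, 105, 126, 139
[... 703 characters left out ...]
124, 140, 145, 142, 126, 106, 104, 122, 126, 112, 90, 77, 69, 59]
178 [77, 77, 76, 84, 106, 128, 142, 147, 140, 122, 103, 108, 122, 120, 101, 83, 73, 67, 57]
179 [76, 77, 79, 86, 109, 133, 144, 146, 135, 115, 96, 103, 112, 103, 89, 77, 72, 65, 55]
180 [78, 78, 78, 89, 113, 136, 144, 143, 133, 106, 86, 91, 93, 88, 78, 75, 69, 62, 54]
181 [78, 79, 80, 94, 118, 135, 144, 142, 127, 99, 77, 77, 80, 78, 74, 73, 69, 61, 50]
182 [78, 77, 81, 93, 113, 128, 135, 133, 119, 92, 72, 69, 73, 73, 76, 76, 73, 60, 49]
183 [79, 76, 80, 86, 98, 107, 113, 114, 102, 83, 72, 69, 72, 75, 77, 77, 72, 59, 48]
184 [77, 75, 77, 80, 81, 83, 87, 87, 81, 72, 73, 76, 77, 78, 79, 77, 67, 55, 48]
185 186 187 188 189 190 191
```

```bash
python3 -m crank '[[[0.86,-0.84,0],0],[[0.86,-0.84,0],0],[[0.86,-0.84,0],0],[[0.86,-0.84,0],0],[[0.86,-0.84,0],0],[[0.86,-0.84,0],0],[[0.86,-0.84,0],0],[[0.86,-0.84,0],0],[[0.86,-0.84,0],0],[[0.86,-0.84,0],0],[[0.86,-0.84,0],0],[[0.86,-0.84,0],0]]' 1 60
python3 -m crank '[[[0.86,-0.84,0],0],[[0.86,-0.84,0],0],[[0.86,-0.84,0],0],[[0.86,-0.84,0],0],[[0.86,-0.84,0],0],[[0.86,-0.84,0],0],[[0.86,-0.84,0],0],[[0.86,-0.84,0],0],[[0.86,-0.84,0],0],[[0.86,-0.84,0],0],[[0.86,-0.84,0],0],[[0.86,-0.84,0],0]]'
python3 -m crank '[[[0,0,0],0.8],[[0,0,0],0.8],[[0,0,0],0.8],[[0,0,0],0.9],[[0,0,0],0],[[0,0,0],0]]'
cat >> h.py <<'E'
def go(x,y,z,yaw):
    "offset to target in tool units (3 cm, 8 deg)"
    from scipy.spatial.transform import Rotation as Q
    s=sensors.read_state();R=Q.from_quat(s["eef_rot"]).as_matrix();a=np.degrees(np.arctan2(R[1,0],R[0,0]))
    d=R.T@(np.array([x,y,z])-s["ee_pos"]); print("t",s["time"],"yaw",a.round(2),"pos",s["ee_pos"].round(4),"tilt",R[:,2].round(3)); print("shift",(d/.03).round(3),"turn",((a-yaw+180)%360-180)/8, "q7",s["joint_positions"][6].round(2),"F",s["ft_force"].round(2),"T",s["torque"].round(3),"w",s["width"],"g",s["grip_force"])
E
python3 -c "
from h import *
go(.604,.1522,.12,-10.3)"
```

```text
time: 1.75
ee_pos: [0.3878, -0.2223, 0.2226]
eef_rot: [0.99, 0.141, 0.0, 0.0]
ft_force: [-0.4, -0.1, -0.1]
width: 0.0869
grip_force: 0.0
time: 3.25
ee_pos: [0.6008, 0.1542, 0.2224]
eef_rot: [0.99, 0.141, -0.0, 0.0]
ft_force: [0.2, 0.3, 0.2]
width: 0.0871
grip_force: 0.0
time: 4.0
ee_pos: [0.6002, 0.1534, 0.2225]
eef_rot: [0.996, -0.087, -0.0, 0.0]
ft_force: [0.5, -0.4, 0.3]
width: 0.0869
grip_force: 0.0
t 4.0 yaw -10.04 pos [0.6002 0.1534 0.2225] tilt [-0. -0. -1.]
shift [0.131 0.015 3.416] turn 0.0328767427808323 q7 -2.24 F [ 0.45 -0.36  0.3 ] T [ 0.042  0.02  -0.021] w 0.0868566318631169 g 0.0
```

```bash
python3 -m crank '[[[0.13,0.03,0.6],0.03],[[0,0,0.6],0],[[0,0,0.6],0],[[0,0,0.6],0],[[0,0,0.6],0],[[0,0,0.6],0],[[0,0,0.5],0],[[0,0,0.4],0],[[0,0,0],0],[[0,0,0],0]]'
python3 -c "
from h import *
go(.604,.1522,.087,-10.3)
cv2.imwrite('pics/s1.png',cv2.resize(vision.camera('scene')[110:260,240:440],None,fx=3.9,fy=3.9)[:,:,::-1])"
```

```text
time: 5.25
ee_pos: [0.6043, 0.152, 0.0881]
eef_rot: [0.996, -0.091, 0.0, -0.0]
ft_force: [0.2, 0.9, -1.0]
width: 0.0872
grip_force: 0.0
t 5.25 yaw -10.43 pos [0.6043 0.152  0.0881] tilt [ 0.001  0.    -1.   ]
shift [-0.012 -0.005  0.037] turn -0.01686518249448099 q7 -2.3 F [ 0.18  0.9  -1.03] T [ 0.043 -0.002  0.013] w 0.08722750291290755 g 0.0
```

View pics/s1.png

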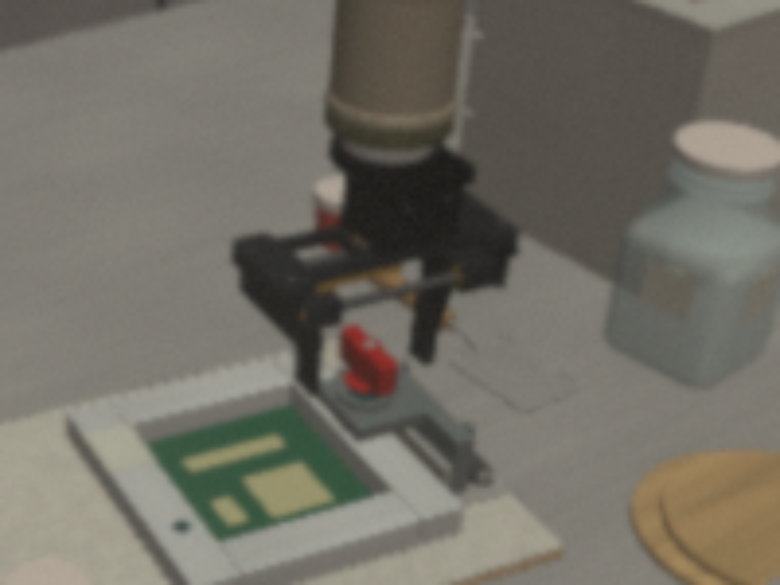

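The fingers, at (308,370) and (425,345), straddle the red bar at (365,360), so I can close.

```bash
python3 -m crank '[[[0,0,0.03],0],[[0,0,0],0],[[0,0,0],0],[[0,0,0],0],[[0,0,0],0],[[0,0,0],0],[[0,0,0],0],[[0,0,0],0]]' 0 60
python3 -c "
from h import *
go(.604,.1522,.087,-10.3)"
```

```text
time: 6.3
ee_pos: [0.6043, 0.1534, 0.0867]
eef_rot: [0.996, -0.09, 0.001, -0.001]
ft_force: [4.0, 6.5, -3.5]
width: 0.0191
grip_force: 60.1
t 6.3 yaw -10.37 pos [0.6043 0.1534 0.0867] tilt [ 0.001  0.002 -1.   ]
shift [-0.003  0.042 -0.01 ] turn -0.009331799755663894 q7 -2.3 F [ 3.98  6.51 -3.54] T [ 1.321 -0.74  -0.061] w 0.019071583245836982 g 60.064973859116435
```

```bash
python3 -m crank '[[[0,-0.04,0],0],[[0,0,-0.006],-0.5],[[0,0,-0.006],-0.5],[[0,0,-0.006],-0.5],[[0,0,0],0]]'
python3 -c "
from h import *
go(.604,.1522,.087,-10.3)"
python3 -m crank '[[[0,0,-0.006],-0.5],[[0,0,-0.006],-0.5],[[0,0,-0.006],-0.5],[[0,0,0],0],[[0,0,0],0]]'
python3 -c "
from h import *
go(.604,.1522,.087,-10.3)"
```

```text
time: 6.92
ee_pos: [0.6041, 0.1541, 0.0874]
eef_rot: [1.0, 0.014, 0.0, -0.001]
ft_force: [1.1, 5.2, -0.6]
width: 0.0183
grip_force: 60.1
t 6.925 yaw 1.61 pos [0.6041 0.1541 0.0874] tilt [ 0.     0.001 -1.   ]
shift [-0.003  0.063  0.012] turn 1.488170644394227 q7 -2.1 F [ 1.08  5.2  -0.56] T [ 0.883 -0.149  0.073] w 0.01829025268624554 g 60.07802926003933
time: 7.55
ee_pos: [0.6042, 0.1532, 0.0877]
eef_rot: [0.993, 0.117, 0.0, -0.0]
ft_force: [1.9, 4.8, -1.5]
width: 0.0186
grip_force: 60.0
t 7.55 yaw 13.45 pos [0.6042 0.1532 0.0877] tilt [ 0.  0. -1.]
shift [-0.013  0.032  0.023] turn 2.9683621953531194 q7 -1.91 F [ 1.87  4.82 -1.48] T [ 0.755 -0.373  0.074] w 0.018604118386451395 g 59.99519652687013
```

```bash
python3 -m crank '[[[0,0,-0.006],-0.5],[[0,0,-0.006],-0.5],[[0,0,-0.006],-0.5],[[0,0,-0.006],-0.5],[[0,0,0],0],[[0,0,0],0]]'
python3 -c "
from h import *
go(.604,.1522,.087,-10.3)"
python3 -m crank '[[[0,0,-0.006],-0.5],[[0,0,-0.006],-0.5],[[0,0,-0.006],-0.5],[[0,0,-0.006],-0.5],[[0,0,0],0],[[0,0,0],0]]'
python3 -c "
from h import *
go(.604,.1522,.087,-10.3)
cv2.imwrite('pics/s2.png',cv2.resize(vision.camera('scene')[110:260,240:440],None,fx=3.9,fy=3.9)[:,:,::-1])"
```

```text
time: 8.3
ee_pos: [0.6041, 0.153, 0.0884]
eef_rot: [0.967, 0.254, -0.0, 0.0]
ft_force: [1.7, 3.4, -1.9]
width: 0.0186
grip_force: 60.0
t 8.3 yaw 29.44 pos [0.6041 0.153  0.0884] tilt [-0. -0. -1.]
shift [-0.016  0.02   0.046] turn 4.967125813735063 q7 -1.65 F [ 1.74  3.39 -1.89] T [ 0.73  -0.348  0.02 ] w 0.018561133100469127 g 59.99898369424045
time: 9.05
ee_pos: [0.6042, 0.153, 0.0891]
eef_rot: [0.922, 0.386, 0.0, 0.0]
ft_force: [2.2, 3.0, -3.3]
width: 0.0187
grip_force: 60.0
t 9.05 yaw 45.44 pos [0.6042 0.153  0.0891] tilt [ 0. -0. -1.]
shift [-0.023  0.013  0.069] turn 6.9675003773478466 q7 -1.4 F [ 2.23  2.99 -3.31] T [ 0.75  -0.61   0.065] w 0.01868316906835371 g 59.99961270019412
```

View pics/s2.png

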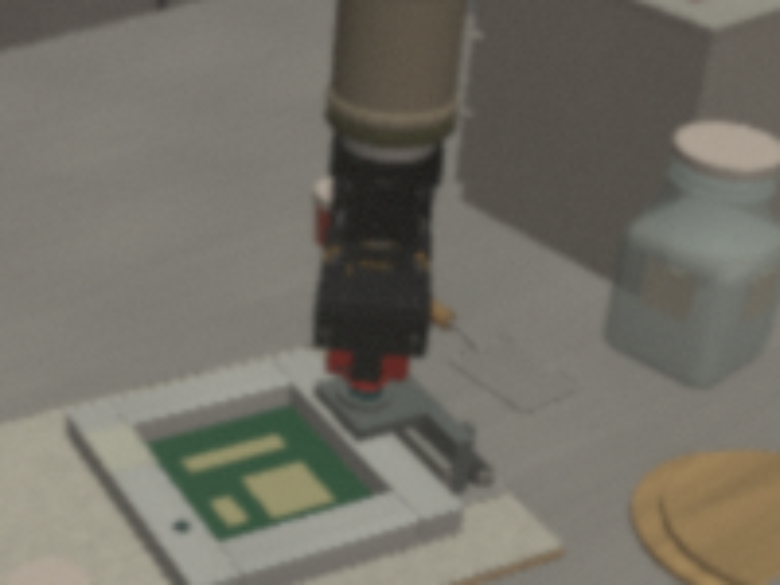

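The bar at (368,365) has turned with the gripper and now runs left to right in the picture. I'll carry on to about 1.5 rad.

```bash
python3 -m crank '[[[0,0,-0.006],-0.5],[[0,0,-0.006],-0.5],[[0,0,-0.006],-0.5],[[0,0,-0.006],-0.5],[[0,0,0],0],[[0,0,0],0]]'
python3 -c "
from h import *
go(.604,.1522,.087,-10.3)"
python3 -m crank '[[[0,0,-0.006],-0.5],[[0,0,-0.006],-0.5],[[0,0,-0.006],-0.5],[[0,0,-0.006],-0.5],[[0,0,0],0],[[0,0,0],0],[[0,0,0],0]]'
python3 -c "
from h import *
go(.604,.1522,.087,-10.3)"
python3 -m crank '[[[0,0,0],0],[[0,0,0],0],[[0,0,0],0],[[0,0,-0.7],0],[[0,0,-0.9],0],[[0,0,-0.6],0],[[0,0,0],0]]' 1
python3 - <<'E'
from h import *
go(.604,.1522,.087,-10.3)
t=vision.camera("top");cv2.imwrite("pics/t2.png",cv2.resize(t[122:258,185:350],None,fx=4.4,fy=4.4,interpolation=cv2.INTER_CUBIC)[:,:,::-1])
E
```

```text
time: 9.85
ee_pos: [0.6043, 0.1528, 0.0897]
eef_rot: [0.86, 0.511, 0.0, 0.0]
ft_force: [4.0, 3.2, -6.3]
width: 0.0188
grip_force: 60.0
t 9.85 yaw 61.42 pos [0.6043 0.1528 0.0897] tilt [ 0. -0. -1.]
shift [-0.023  0.     0.091] turn 8.965032227155035 q7 -1.14 F [ 4.    3.23 -6.27] T [ 0.686 -1.07   0.047] w 0.01880083579829566 g 60.001552356407046
time: 10.72
ee_pos: [0.6044, 0.1527, 0.0903]
eef_rot: [0.78, 0.625, 0.0, 0.0]
ft_force: [5.2, 3.2, -7.5]
width: 0.0189
grip_force: 60.0
t 10.725 yaw 77.42 pos [0.6044 0.1527 0.0903] tilt [ 0. -0. -1.]
shift [-0.02  -0.01   0.111] turn 10.964701522014941 q7 -0.88 F [ 5.19  3.24 -7.46] T [ 0.784 -1.276  0.065] w 0.01886762890384663 g 60.00555798411369
time: 11.6
ee_pos: [0.605, 0.1533, 0.1585]
eef_rot: [0.78, 0.626, 0.001, 0.001]
ft_force: [1.0, 0.3, -0.0]
width: 0.0804
grip_force: 0.0
t 11.6 yaw 77.55 pos [0.605  0.1533 0.1585] tilt [ 0.003  0.    -1.   ]
shift [-0.045 -0.03   2.385] turn 10.981376925740932 q7 -0.84 F [ 1.04  0.29 -0.04] T [-0.015 -0.095 -0.025] w 0.08041099133960292 g 0.0
```

View pics/t2.png

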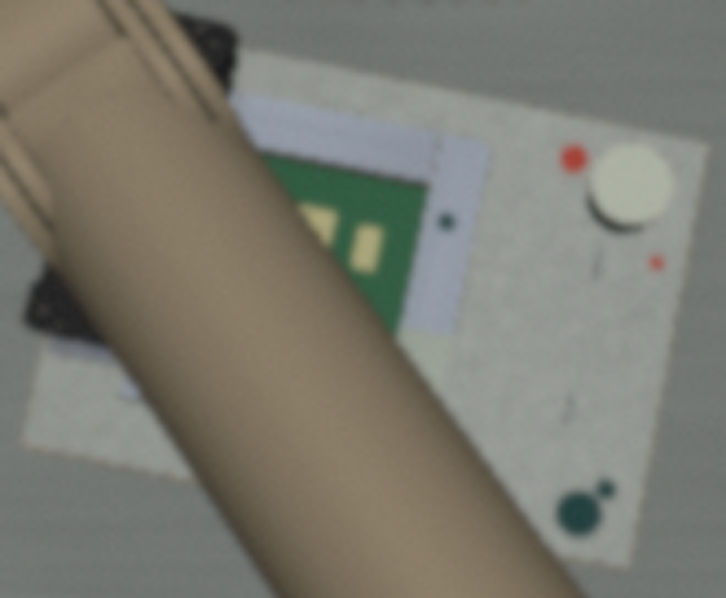

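The arm hides the clamp in this view, while the tub at (630,185) and the front rail at (465,240) haven't moved. Next I go behind the front face.

```bash
python3 -m crank '[[[0,0,0],-0.25],[[-0.75,0,0],0],[[-0.75,0,0],0],[[-0.75,0,0],0],[[-0.75,0,0],0],[[-0.75,0,0],0],[[-0.75,0,0],0],[[-0.75,0,0],0],[[-0.75,0,0],0],[[-0.75,0,0],0],[[-0.75,0,0],0],[[0,0,0],0]]' 1
python3 - <<'E'
from h import *
go(.5655,-.0675,.023,79.5)
E
```

```text
time: 13.15
ee_pos: [0.5627, -0.0704, 0.1556]
eef_rot: [0.769, 0.639, -0.001, -0.0]
ft_force: [-0.0, -0.3, 0.5]
width: 0.087
grip_force: 0.0
t 13.15 yaw 79.44 pos [ 0.5627 -0.0704  0.1556] tilt [-0.002 -0.    -1.   ]
shift [0.114 0.08  4.42 ] turn -0.007137704505730369 q7 -0.41 F [-0.03 -0.26  0.52] T [-0.013 -0.062 -0.039] w 0.0870107061510905 g 0.0
```

```bash
python3 -m crank '[[[0,0.05,0.6],0],[[0,0,0.6],0],[[0,0,0.6],0],[[0,0,0.6],0],[[0,0,0.6],0],[[0,0,0.6],0],[[0,0,0.5],0],[[0,0,0.3],0],[[0,0,0],0],[[0,0,0],0],[[0,0,0],0]]'
python3 - <<'E'
from h import *
go(.571,-.038,.023,79.5)
cv2.imwrite('pics/s3.png',cv2.resize(vision.camera('scene')[150:310,200:400],None,fx=3.7,fy=3.7)[:,:,::-1])
E
```

```text
time: 14.52
ee_pos: [0.5653, -0.0686, 0.0252]
eef_rot: [0.769, 0.64, 0.0, 0.0]
ft_force: [0.8, -0.1, 0.0]
width: 0.0871
grip_force: 0.0
t 14.525 yaw 79.56 pos [ 0.5653 -0.0686  0.0252] tilt [ 0.001 -0.    -1.   ]
shift [1.039 0.002 0.073] turn 0.007515592695348516 q7 -0.51 F [ 0.78 -0.12  0.03] T [-0.015 -0.129  0.053] w 0.08706328079787547 g 0.0
```

View pics/s3.png

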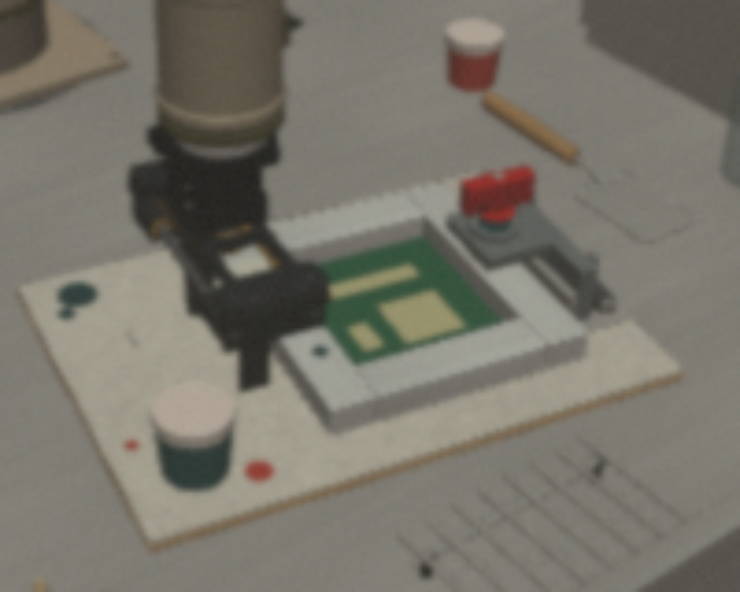

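The finger at (255,380) stands just in front of the front rail, clear of the tub at (193,440), and the knob at (497,190) is turned by about 90°. Now the gentle push.

```bash
python3 -m crank '[[[0.2,0,0],0],[[0.2,0,0],0],[[0.1,0,0],0],[[0,0,0],0]]'
for i in 1 2 3; do python3 -m crank '[[[0.05,0,0],0],[[0.05,0,0],0],[[0,0,0],0]]' | grep -E 'ee_pos|ft_f'; done
```

```text
time: 15.08
ee_pos: [0.5676, -0.0534, 0.0246]
eef_rot: [0.768, 0.64, 0.0, -0.0]
ft_force: [-0.7, -0.6, 0.1]
width: 0.0872
grip_force: 0.0
ee_pos: [0.5682, -0.0508, 0.0246]
ft_force: [0.6, -0.7, -0.1]
ee_pos: [0.5687, -0.0482, 0.0246]
ft_force: [-0.6, -1.2, 0.6]
ee_pos: [0.5693, -0.045, 0.0246]
ft_force: [0.4, -3.4, 0.8]
```

```bash
for i in 1 2 ; do python3 -m crank '[[[0.04,0,0],0],[[0.04,0,0],0],[[0,0,0],0]]' | grep -E 'ee_pos|ft_f'; done; python3 -c "
from h import *
go(.571,-.038,.023,79.5)"
```

```text
ee_pos: [0.5696, -0.0423, 0.0246]
ft_force: [-0.9, -3.4, 0.4]
ee_pos: [0.5699, -0.0408, 0.0246]
ft_force: [-2.0, -6.4, 2.9]
t 16.95 yaw 79.55 pos [ 0.5699 -0.0408  0.0246] tilt [-0.    -0.001 -1.   ]
shift [0.1   0.017 0.053] turn 0.006245711374070595 q7 -0.56 F [-2.02 -6.43  2.92] T [-1.264  0.223  0.034] w 0.0871548319545996 g 2.9228687658905983
```

```bash
for i in 1 2 3; do python3 -m crank '[[[0.03,0,0],0],[[0,0,0],0]]' | grep -E 'ee_pos|ft_f'; done; python3 -c "
from h import *
go(.571,-.038,.023,79.5)"
```

```text
ee_pos: [0.5699, -0.0408, 0.0246]
ft_force: [-2.1, -7.7, 3.4]
ee_pos: [0.5699, -0.0408, 0.0246]
ft_force: [-3.6, -9.6, 5.1]
ee_pos: [0.5699, -0.0407, 0.0245]
ft_force: [-3.6, -13.4, 5.0]
t 17.7 yaw 79.47 pos [ 0.5699 -0.0407  0.0245] tilt [-0.002 -0.004 -1.   ]
shift [0.097 0.018 0.051] turn -0.003674002935866838 q7 -0.57 F [ -3.57 -13.42   5.04] T [-2.834  0.893  0.403] w 0.08661662444963653 g 6.791646257042885
```

```bash
cat >> h.py <<'E'
def mesh(im):
    "world centroids of the yellow prints visible in the scene view"
    h=cv2.cvtColor(im,cv2.COLOR_RGB2HSV).astype(int)
    m=((h[...,0]>17)&(h[...,0]<36)&(h[...,1]>60)&(h[...,2]>100)).astype(np.uint8); k=np.zeros_like(m);k[210:255,285:345]=m[210:255,285:345]
    n,_,st,c=cv2.connectedComponentsWithStats(k)
    i=[j for j in range(1,n) if st[j,4]>20]; return plane("scene",c[i],.025)[:,:2].round(4),st[i,4]
E
python3 - <<'E'
from h import *
print(mesh(cv2.imread("pics/scene0.png")[:,:,::-1]))
s=vision.camera("scene");cv2.imwrite("pics/s4.png",s[:,:,::-1]);print(mesh(s))
# track screen features from before to now by optical flow on the front-right corner/prints
a=cv2.imread("pics/scene0.png",0);b=cv2.imread("pics/s4.png",0)
m=np.zeros_like(a);m[222:262,288:358]=255
p=cv2.goodFeaturesToTrack(a,25,.05,4,mask=m);q,ok,e=cv2.calcOpticalFlowPyrLK(a,b,p,None,winSize=(13,13))
ok=ok.ravel()==1;A=plane("scene",p[ok].reshape(-1,2),.035)[:,:2];B=plane("scene",q[ok].reshape(-1,2),.035)[:,:2]
M,i=cv2.estimateAffinePartial2D(A,B,ransacReprojThreshold=.0012)
print(np.c_[p[ok].reshape(-1,2),(B-A)*1000,i].round(1));print("rot deg",np.degrees(np.arctan2(M[1,0],M[0,0])),np.median((B-A)[i.ravel()==1],0)*1000)
E
```

```text
(array([[0.562 , 0.0661],
       [0.6187, 0.07  ],
       [0.6143, 0.021 ]]), array([ 78, 181,  33], dtype=int32))
(array([[0.5652, 0.088 ],
       [0.6194, 0.0773],
       [0.6145, 0.028 ]]), array([ 45, 181,  33], dtype=int32))Traceback (most recent call last):
  File "<stdin>", line 9, in <module>
cv2.error: OpenCV(4.12.0) /io/opencv/modules/calib3d/src/ptsetreg.cpp:1108: error: (-215:Assertion failed) count >= 0 && to.checkVector(2) == count in function 'estimateAffinePartial2D'
```

The screen has moved 7.1 mm and stopped while the force rose, so it is at the stop. The moment shows a slight side bias, so I turn a little to balance it.

```bash
for i in 1 2; do python3 -m crank '[[[0,0,0],-0.05],[[0,0,0],0]]' >/dev/null; python3 -c "
from h import *
go(.571,-.038,.023,79.5)"; done
```

```text
t 18.0 yaw 79.77 pos [ 0.57   -0.0408  0.0245] tilt [-0.002 -0.004 -1.   ]
shift [0.099 0.015 0.05 ] turn 0.03415050359870264 q7 -0.56 F [ -4.4  -11.92   4.49] T [-2.767  0.684 -0.648] w 0.08724058970004218 g 6.426260769367218
t 18.25 yaw 80.15 pos [ 0.57   -0.0411  0.0245] tilt [-0.002 -0.004 -1.   ]
shift [0.109 0.014 0.049] turn 0.08127213407529155 q7 -0.55 F [ -4.38 -13.44   4.69] T [-2.991  0.639 -0.661] w 0.08681043327576486 g 6.842474341392517
```

```bash
python3 -m crank '[[[0,0,0],0.1],[[0,0,0],0.1],[[0,0,0],0]]' >/dev/null; python3 - <<'E'
from h import *
go(.571,-.038,.023,79.5)
print(mesh(vision.camera("scene")))
E
python3 -m crank '[[[0,0,0],-0.07],[[0,0,0],0],[[0,0,0],0]]' >/dev/null; python3 - <<'E'
from h import *
go(.571,-.038,.023,79.5)
E
```

```text
t 18.625 yaw 78.68 pos [ 0.5696 -0.0411  0.0244] tilt [-0.003 -0.005 -1.   ]
shift [0.111 0.026 0.046] turn -0.10241470217139081 q7 -0.58 F [ -4.77 -14.49   5.03] T [-3.134  1.363  0.817] w 0.08682180711062365 g 7.508935332298279
(array([[0.5651, 0.0868],
       [0.6192, 0.0774],
       [0.6145, 0.028 ]]), array([ 49, 179,  33], dtype=int32))
t 19.05 yaw 79.26 pos [ 0.5697 -0.0406  0.0244] tilt [-0.002 -0.004 -1.   ]
shift [0.095 0.026 0.046] turn -0.02968556181811266 q7 -0.57 F [ -4.93 -12.69   5.17] T [-2.773  1.162  0.707] w 0.08680927170379238 g 6.743469089269638
```

```bash
python3 -m crank '[[[-0.2,0,0],0],[[-0.4,0,0],0],[[0,0,-0.6],0],[[0,0,-0.8],0],[[0,0,-0.8],0],[[0,0,-0.8],0],[[0,0,-0.8],0],[[0,0,-0.6],0],[[0,0,0],0.23],[[0,0,0],0]]' >/dev/null;  python3 - <<'E'
from h import *
go(.6044,.1527,.0903,77.5)
print(mesh(vision.camera("scene")))
E
```

```text
t 20.3 yaw 77.43 pos [ 0.5668 -0.0553  0.156 ] tilt [-0.001 -0.    -1.   ]
shift [ 7.04  -0.285  2.188] turn -0.008277313323127089 q7 -0.47 F [-0.31 -0.21 -0.99] T [ 0.003 -0.041 -0.017] w 0.08688716102231911 g 0.0
(array([[0.5624, 0.0727],
       [0.6192, 0.0774],
       [0.6144, 0.0283]]), array([ 77, 181,  34], dtype=int32))
```

```bash
python3 -m crank '[[[0.7,-0.28,0],0],[[0.7,0,0],0],[[0.7,0,0],0],[[0.7,0,0],0],[[0.7,0,0],0],[[0.7,0,0],0],[[0.7,0,0],0],[[0.7,0,0],0],[[0.7,0,0],0],[[0.74,0,0],0],[[0,0,0],0],[[0,0,0],0]]' >/dev/null;  python3 - <<'E'
from h import *
go(.6044,.1525,.0905,77.5)
t=vision.camera("top")
E
```

```text
t 21.85 yaw 77.52 pos [0.6043 0.1529 0.1562] tilt [-0.001 -0.    -1.   ]
shift [-0.01   0.006  2.19 ] turn 0.002245327620748583 q7 -0.85 F [ 0.84 -0.19  0.13] T [-0.029 -0.09   0.021] w 0.08664235511911983 g 0.0
```

```bash
python3 -m crank '[[[0,0,0.6],0],[[0,0,0.6],0],[[0,0,0.6],0],[[0,0,0.38],0],[[0,0,0],0],[[0,0,0],0]]'|grep ft; python3 -m crank '[[[0,0,0],0],[[0,0,0],0],[[0,0,0],0],[[0,0,0],0],[[0,0,0],0],[[0,0,0],0],[[0,0,0],0],[[0,0,0],0]]' 0 60 >/dev/null
cat >> h.py <<'E'
def tq():
    T=[]
    for i in range(1): T.append(sensors.read_state())
    s=T[0]; from scipy.spatial.transform import Rotation as Q
    R=Q.from_quat(s["eef_rot"]).as_matrix();a=np.degrees(np.arctan2(R[1,0],R[0,0]))
    print("t %.2f yaw %.2f wing %.3f z %.4f"%(s["time"],a,np.radians(a+10.37),s["ee_pos"][2]),"F",s["ft_force"].round(1),"T",s["torque"].round(3),"q7T",s["joint_torque"][6].round(3))
E
python3 -c "
from h import *
go(.6044,.1525,.0905,77.5);tq()"
```

```text
ft_force: [-0.8, 0.3, 0.8]
t 23.65 yaw 77.49 pos [0.6047 0.1527 0.0911] tilt [-0. -0. -1.]
shift [-0.01  -0.007  0.021] turn -0.0017148289883692769 q7 -0.88 F [0.05 0.18 0.31] T [-0.091  0.018 -0.045] w 0.0185578345247863 g 60.00082363374531
t 23.65 yaw 77.49 wing 1.533 z 0.0911 F [0.1 0.2 0.3] T [-0.091  0.018 -0.045] q7T 0.008
```

```bash
cat >> h.py <<'E'
def av(n=5):
    S=[]
    for i in range(n): S.append(sensors.read_state()); vision.camera("top")
    from scipy.spatial.transform import Rotation as Q
    R=Q.from_quat(S[-1]["eef_rot"]).as_matrix();a=np.degrees(np.arctan2(R[1,0],R[0,0]))
    m=lambda k:np.mean([np.asarray(s[k]) for s in S],0)
    print("t %.2f wing %.3f"%(S[-1]["time"],np.radians(a+10.37)),"Tz %.3f q7T %.3f"%(m("torque")[2],m("joint_torque")[6]),"F",m("ft_force").round(1))
E
for i in 1 2 3 4; do python3 -m crank '[[[0,0,0.0045],0.36],[[0,0,0],0],[[0,0,0],0]]' >/dev/null; python3 -c "from h import *;av(4)"; done
```

```text
t 24.18 wing 1.484 Tz 0.007 q7T 0.001 F [-2.   0.   1.4]
t 24.75 wing 1.433 Tz 0.031 q7T -0.009 F [-3.4 -0.4  3. ]
t 25.32 wing 1.383 Tz 0.035 q7T -0.015 F [-4.8  0.1  5. ]
t 25.90 wing 1.333 Tz -0.006 q7T 0.015 F [-5.1 -0.3  5.8]
```

```bash
for i in 1 2 3 4 5; do python3 -m crank '[[[0,0,0.003],0.36],[[0,0,0],0],[[0,0,0],0]]' >/dev/null; python3 -c "from h import *;av(4)"; done
```

```text
t 26.48 wing 1.283 Tz -0.007 q7T 0.012 F [-5.6 -0.3  6.7]
t 27.05 wing 1.232 Tz -0.031 q7T 0.008 F [-6.5 -0.2  7.1]
t 27.62 wing 1.182 Tz -0.011 q7T 0.004 F [-6.2 -0.2  7.5]
t 28.20 wing 1.132 Tz -0.022 q7T -0.000 F [-6.2 -0.5  8.6]
t 28.77 wing 1.082 Tz 0.017 q7T -0.004 F [-6.7 -0.7  8.8]
```

```bash
for i in 1 2 3; do python3 -m crank '[[[0,0,0.001],0.36],[[0,0,0],0],[[0,0,0],0]]' >/dev/null; python3 -c "from h import *;av(4)"; done; python3 -c "from h import *;tq()"
```

```text
t 29.35 wing 1.031 Tz 0.012 q7T -0.023 F [-6.7 -0.6  8.6]
t 29.93 wing 0.981 Tz 0.051 q7T -0.047 F [-6.8 -0.6  8.4]
t 30.50 wing 0.931 Tz 0.073 q7T -0.071 F [-6.7 -0.2  7.9]
t 30.55 yaw 42.98 wing 0.931 z 0.0904 F [-7.   0.4  8.1] T [-0.074  1.467  0.09 ] q7T -0.067
```

```bash
for i in 1 2 3; do python3 -m crank '[[[0,0,0.001],0.36],[[0,0,0],0],[[0,0,0],0]]' >/dev/null; python3 -c "from h import *;av(4)"; done; python3 -c "from h import *;tq()"
```

```text
t 31.07 wing 0.881 Tz 0.089 q7T -0.088 F [-6.4  0.3  7.9]
t 31.65 wing 0.831 Tz 0.119 q7T -0.121 F [-6.6  0.1  6.7]
t 32.23 wing 0.781 Tz 0.177 q7T -0.148 F [-6.4  0.1  6.4]
t 32.27 yaw 34.37 wing 0.781 z 0.0902 F [-6.1  0.2  6.4] T [0.095 1.385 0.14 ] q7T -0.145
```

```bash
python3 -m crank '[[[0,0,0],0],[[0,0,0],0],[[0,0,0],0],[[0,0,0],0],[[0,0,-0.6],0],[[0,0,-0.9],0],[[0,0,-0.9],0],[[0,0,0],0],[[0,0,0],0],[[0,0,0],0]]' 1
python3 - <<'E'
from h import *
s=vision.camera("scene");print(mesh(s));go(.6,.15,.09,34)
cv2.imwrite('pics/s5.png',cv2.resize(s[150:310,200:400],None,fx=3.7,fy=3.7)[:,:,::-1])
E
```

```text
time: 33.52
ee_pos: [0.6044, 0.1525, 0.1613]
eef_rot: [0.956, 0.295, -0.001, 0.0]
ft_force: [0.1, 0.1, -1.2]
width: 0.087
grip_force: 0.0
(array([[0.5621, 0.0728],
       [0.6191, 0.0774],
       [0.6141, 0.0283]]), array([ 76, 179,  32], dtype=int32))
t 33.575 yaw 34.28 pos [0.6045 0.1525 0.1613] tilt [-0.001 -0.    -1.   ]
shift [-0.167 -0.014  2.378] turn 0.03559191413726026 q7 -1.54 F [ 0.74  0.08 -0.11] T [-0.053 -0.031 -0.001] w 0.08729765792027247 g 0.0
```

View pics/s5.png

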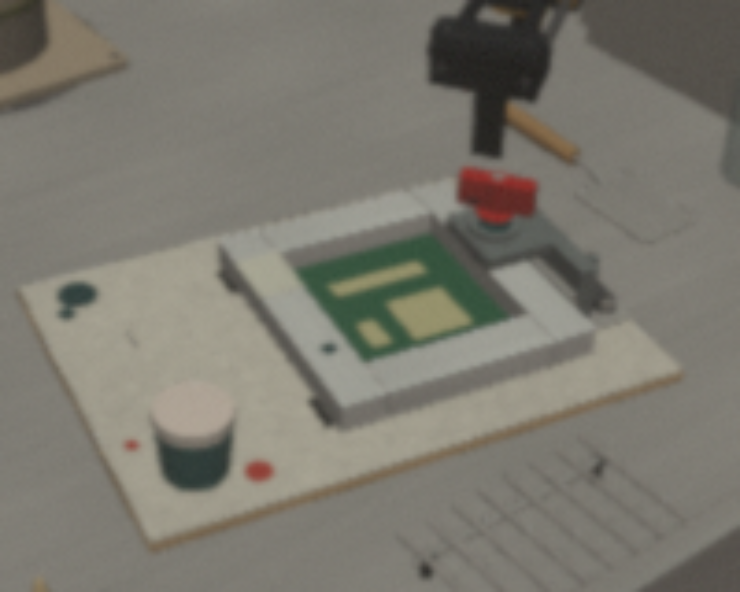

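The screen is home, with its prints unmoved since the push. The knob at (497,193) is released at about 0.78 rad, the gripper is clear and the tub hasn't moved.

```bash
python3 -c "
from bench import r
print(r.close_job())"
```

```text
the job is handed in; nothing more can be done
None
```

I handed the job in at about 34 s: the knob is broken loose, the screen is pushed home and square against the stop, and the knob is re-tightened to an estimated 11–13 N (from turn angle and torque, not measured directly); the gripper is clear, I saw no sign the other items moved, and no verdict came back.

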